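# Bring the milk jug's bay round to the roller track

### The arm

A 7-joint arm with a two-finger parallel gripper is mounted at the origin on the work surface. World frame = base frame: x ahead of the robot, y to its left, z up, the work surface at z = 0. Lengths are in m, angles in rad, forces in N, time in s.
With the tool pointing down it reaches from about 0.425 to 0.875 m from the base axis. Payload 4.7 kg.
Tool frame: the origin (TCP) lies at the very end of the fingers, on their centre line; the grasp point (between the pads) lies 19 mm behind it; z points along the fingers, y is the line along which they close (so a half turn about z gives the same grasp; the last joint's range is limited). The gripper opens to 87 mm and grips with 3 to 60 N. Pads are 19 mm wide; open, the fingers measure 117 mm over their backs; the gripper's body (75 mm by 190 mm) begins 51 mm behind the grasp point.
Start: joints at [-1.193, 0.321, -0.07, 1.45, 0.023, 1.371, -0.057], TCP at [0.231, 0.607, 0.223] pointing down, gripper open.
Joint ranges: [-2.86, 2.86], [-0.3, 2.09], [-1.38, 1.24], [0.06, 2.45], [-1.56, 4.7], [0.09, 2.05], [-2.69, 2.69]. Speed limits (rad/s): [2.57, 2.57, 3.14, 3.14, 3.14, 3.14, 3.14].

### API

Orientations are given as [roll, pitch, yaw] about the fixed x, y, z axes, in that order (R = Rz(yaw) Ry(pitch) Rx(roll)).
In Python, from bench import manip gives the robot as it stands. The module is installed in compiled form; this text tells all that it offers.
- The arm moves only by the shell command python3 -m inch 'ROWS' [FORCE]. ROWS is text: rows parted by semicolons, each of 7 numbers parted by spaces: the turn, a rotation vector about the tool's x, y, z normalised to -1 to 1, where 1 is 90 degrees, then the shift along the tool's x, y, z normalised to -1 to 1, where 1 is 0.08 m, then the gripper's target within -1 to 1 (fully open at 1, half-way at 0, shut at -1). A call has 1 to 12 rows; each row is the pose to reach, as a shift and turn from the pose commanded when the call began, along the tool's axes at that moment; what a row does not reach only later rows make up. A row lasts 1/12 s, in which the tool goes at most 41.7 mm and 7.16 degrees, less where a joint would pass 70% of its speed; a pose out of reach is approached as far as the arm can. A call with a number of a shift or a turn outside -1 to 1 is refused whole. A call with a gripper value outside its range is refused whole. The fingers move at their own pace and stop on an object; FORCE is the grip in N (left out, the last holds). Time passes only in rows, so rows that repeat a pose let the fingers close. It gives the time, the measured TCP pose, the force and the opening at its end, in the units of the state.
- manip.sense(): the state, without advancing time (a new reading comes with each control period).
- manip.get_image(name): name is "scene" or "side" or "wrist"; returns the picture (400x640x3 uint8, red, green, blue); there is no depth.
- manip.camera_info(name): a dict with "mtx" (3x3 intrinsics, pixels), "world_from_camera" (4x4, takes a point from camera to world coordinates). Camera axes: x right, y up, looking along -z (the intrinsics and any distortion apply to the point x, -y, -z); pixel columns grow to the right and rows downward; lengths in m; the calibration is good to about 2 mm. A picture is of the moment at which its call begins: read the wrist's pose just before it. camera_info takes no time and is no camera call; for the wrist camera it gives the pose at the moment of the call.
- manip.close_job(): hands the job in, once; it reports no verdict.
The state is a dict: "clock": time; "joints": joint angles; "joint_vel": joint speeds; "joint_efforts": joint torques, N m; "position": TCP position; "orientation": TCP orientation; "ft_force": force on the tool from outside, world axes, zero at the start; "ft_torque": the same for the moment, N m; "width": opening from 0.0 (shut) to 1.0 (fully open).
Only numpy, scipy, OpenCV 4.12 (cv2) and the standard library are available. Lean on these libraries where they do the work, as an engineer would, in place of code of your own. Each camera call takes 0.05 s, during which the arm holds its last target. There are 200 camera calls.

### The job

Turn the crockery carousel by gently pushing its protruding spokes with a fingertip, never taking a spoke between the fingers and without spinning it fast, until the bay with the milk jug (the one piece there with a handle) squarely faces the roller track. Turn it either way and leave it at rest there; do not touch or lift the crockery in the bays, which must all stay upright in their bays, and leave the other kitchenware on the table where it is.

Things in the scene. Friction and masses are not known exactly. Their poses are not given: they have to be found in the camera images.
- stand: fixed stand: dark round foot, 210 mm diameter, under the turntable, with a low flat metal roller track 132 mm wide from 130 to 301 mm from the turning axis, at most 26 mm high. Origin on the table on the carousel's vertical turning axis; its level +x axis points out along the middle of the track; z up. Placed and turned differently each time
- carousel: turntable on the stand: grey disc, 240 mm diameter, its top 30 mm above the table, crossed by two upright plywood boards making four quarter bays; a steel hub, 28 mm diameter, reaches 84 mm above the table. Origin on the axis, 18 mm above the table. Its +x, +y, -x, -y each run out along a spoke, bay middles halfway between; a bay squarely faces the track when its middle lies along the stand's +x
- spoke (a point): outer end of one of four like spokes, along the carousel's +x, +y, -x, -y (this one +x), at mid height, 172 mm from the axis. Spokes are the board ends: 10 mm thick, 30 to 80 mm above the table, 52 mm beyond the disc's edge; bare table or track below. Turns endlessly both ways, 1.5 to 3 N pushed slowly at a spoke, and stays where left
- jug: the milk jug: small white open jug with a small spout, 60 mm high, 54 mm in diameter, with a loop handle reaching 44 mm from its middle at +y; loose, 0.13 kg. Origin at the centre of its underside; it stands on the disc in the middle of one bay, about 82 mm from the axis; never in the bay at the track at the start
- sugar_bowl: white round closed sugar bowl with a lid knob, 58 mm in diameter, 56 mm high, loose in another bay; origin under its middle
- shaker: white conical shaker, 42 mm in diameter, 61 mm high, loose in another bay; origin under its middle
- ramekin: white low open dish, 64 mm in diameter, 34 mm high, loose in the bay that starts at the track; origin under its middle
- track_bay (a point): point on the disc's top level, 82 mm from the axis along the stand's +x: the middle of the bay that faces the roller track; fixed to the stand
- pot: steel saucepan with lid and two side handles, 120 mm in diameter, 80 mm high, loose on the table at the left; origin under its middle; to be left alone
- mixing_bowl: amber glass bowl, 150 mm in diameter, 75 mm high, loose on the table at the right; origin under its middle; to be left alone
- mug: terracotta mug, 76 mm in diameter, 90 mm high, loose on the table at the right; origin under its middle; to be left alone
- flask: white shaker bottle with an orange cap, 68 mm in diameter, 160 mm high, loose on the table at the left; origin under its middle; to be left alone
Not all that is in view belongs to the job. Leave any orange or pink look-alike of the shaker alone.

How it is judged:
At the end, for the whole second after the job is handed in: The milk jug stands within 45 mm of the track-bay point, the bay faces the track within 0.12 rad (7 degrees), the carousel is at rest, and all four pieces of crockery stand upright and at rest on the disc (horizontal distance between jug and track_bay below 0.045 m and angle between the x axis of carousel and the x axis of stand, either way round between 0.665 and 0.905 rad and angular speed of carousel below 0.05 rad/s and angle between each of jug, sugar_bowl, shaker, ramekin's own z axis and vertical below 0.15 rad and linear speed of each of jug, sugar_bowl, shaker, ramekin below 0.02 m/s and horizontal distance between each of jug, sugar_bowl, shaker, ramekin and carousel below 0.115 m and height (world z) of jug between 0.02 and 0.04 m and height (world z) of sugar_bowl between 0.02 and 0.04 m and height (world z) of shaker between 0.02 and 0.04 m and height (world z) of ramekin between 0.02 and 0.04 m); the robot touches nothing.
It fails at once if crockery in the bays is touched by the robot (contact force between any of the fingers, the arm and jug above 1 N or contact force between any of the fingers, the arm and sugar_bowl above 1 N or contact force between any of the fingers, the arm and shaker above 1 N or contact force between any of the fingers, the arm and ramekin above 1 N).
It fails at once if crockery in the bays is lifted more than 15 mm or tipped (height (world z) of any of jug, sugar_bowl, shaker, ramekin above 0.045 m or angle between any of jug, sugar_bowl, shaker, ramekin's own z axis and vertical above 0.4 rad).
It fails at once if a spoke is taken between the fingers (the grasp point enters a board), or pushed by the arm or gripper's body instead of the fingers (contact force between the arm and carousel above 3 N or (height (world z) of the grasp point below 0.092 m and horizontal distance between the grasp point and carousel below 0.175 m and (x of the grasp point in the frame of carousel between -0.0045 and 0.0045 m or y of the grasp point in the frame of carousel between -0.0045 and 0.0045 m))).
It fails at once if the carousel is spun faster than 3 rad/s (angular speed of carousel above 3 rad/s).
It fails at once if other kitchenware on the table is moved more than 20 mm (distance of any of pot, mixing_bowl, mug, flask from where it was at the start of the episode above 0.02 m).
It also fails if it takes over 72 s, if anything falls off the work surface, if the arm or the gripper's body presses on something with over 40 N, if the wrist force passes 120 N, or if a joint passes its speed limit or range.

## Working session

There is one attempt and no reset: what is moved stays moved. The work goes in short steps, Python scripts to look and compute and a shell command to move; the robot and the scene stay as the last step left them, time stands still between calls to the robot, and variables do not carry over. Pictures are saved under pics/ and viewed, on a budget of 10 in all, crops included, one or two more only if the job needs it, and the job is handed in when it is done.

```bash
mkdir -p pics; python3 - <<'E'
from bench import manip
import cv2,numpy as np
for n in ["scene","side"]:
    im=manip.get_image(n); cv2.imwrite(f"pics/{n}0.png",im[:,:,::-1])
    c=manip.camera_info(n); print(n,np.round(c["mtx"],1).tolist(),np.round(c["world_from_camera"],3).tolist(),[k for k in c])
s=manip.sense(); print({k:np.round(v,3) for k,v in s.items()})
E
```

```text
scene [[428.1, 0.0, 327.0], [0.0, 428.1, 193.8], [0.0, 0.0, 1.0]] [[0.664, -0.465, 0.586, 1.372], [0.748, 0.407, -0.525, -0.732], [0.006, 0.787, 0.617, 0.935], [0.0, 0.0, 0.0, 1.0]] ['mtx', 'world_from_camera']
side [[422.8, 0.0, 314.1], [0.0, 422.8, 200.4], [0.0, 0.0, 1.0]] [[0.998, 0.027, -0.061, 0.494], [-0.065, 0.6, -0.797, -0.887], [0.015, 0.8, 0.6, 0.745], [0.0, 0.0, 0.0, 1.0]] ['mtx', 'world_from_camera']
{'clock': np.float64(0.1), 'joints': array([-1.193,  0.322, -0.07 ,  1.452,  0.023,  1.371, -0.057]), 'joint_vel': array([-0.001, -0.002,  0.   , -0.003,  0.   , -0.001, -0.001]), 'joint_efforts': array([-0.0000e+00, -4.9257e+01, -4.0600e-01, -3.1340e+01, -6.4000e-02,
        3.9000e-02,  0.0000e+00]), 'position': array([0.231, 0.607, 0.222]), 'orientation': array([-3.14 ,  0.   ,  2.778]), 'ft_force': array([ 0.278, -0.721, -0.057]), 'ft_torque': array([-0.014, -0.033,  0.04 ]), 'width': np.float64(1.001)}
```

View pics/scene0.png

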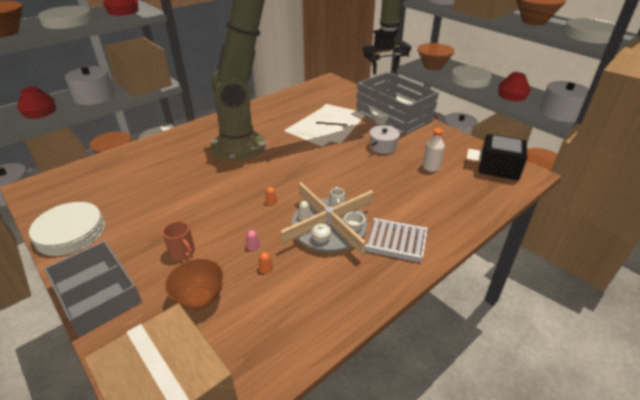

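View pics/side0.png

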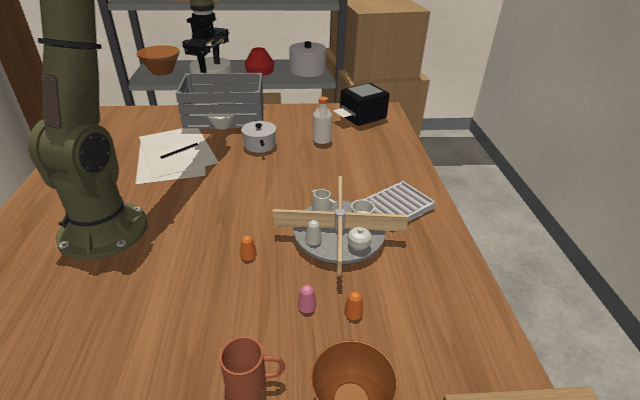

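The pictures show the carousel with its hub at scene (328,210) / side (340,211). The ramekin is at the track, at scene (355,222), and the jug is at scene (337,197) / side (321,199). I'll take close crops to get accurate pixels.

```bash
python3 - <<'E'
import cv2,numpy as np
a=cv2.imread("pics/scene0.png")[170:270,270:440]; b=cv2.imread("pics/side0.png")[165:285,265:445]
f=lambda i:cv2.resize(i,None,fx=4.4,fy=4.4,interpolation=cv2.INTER_CUBIC)
a,b=f(a)[:,:748],f(b)[:,:792]
cv2.imwrite("pics/a.png",a);cv2.imwrite("pics/b.png",b)
E
```

```text
(no output)
```

View pics/a.png

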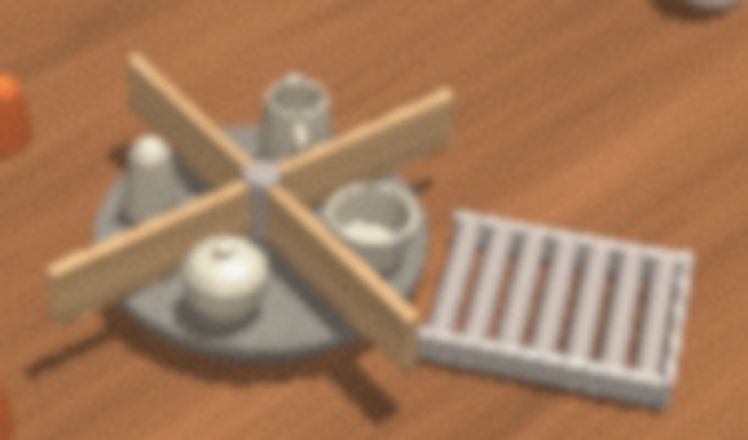

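View pics/b.png

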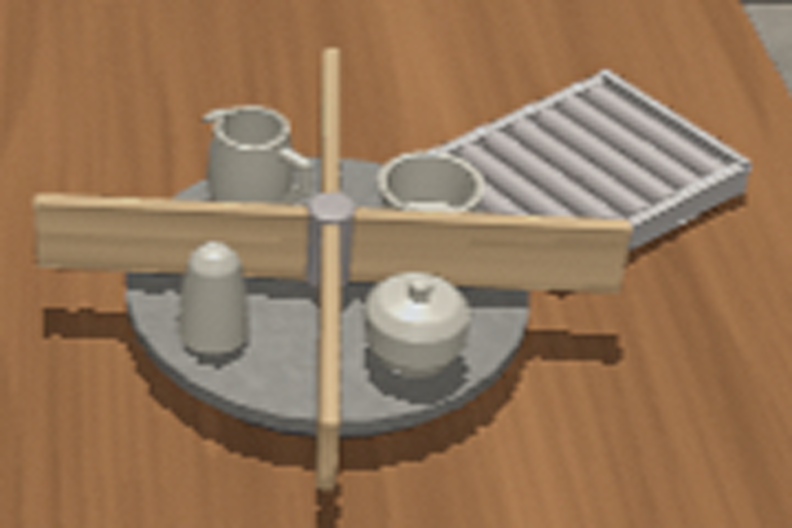

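```bash
cat > h.py <<'E'
from bench import manip
import numpy as np
def ray(n,uv,z,off,s=4.4):
    c=manip.camera_info(n); u,v=(np.array(uv)+.5)/s-.5+np.array(off)
    d=np.linalg.inv(c["mtx"])@[u,v,1]; T=c["world_from_camera"]; d=T[:3,:3]@(d*[1,-1,-1]); o=T[:3,3]
    return (o+d*(z-o[2])/d[2])[:2]
E
python3 - <<'E'
from h import *
S=dict(scene=((270,170),[(262,172)],[(134,58),(450,92),(413,320),(52,272)],[(457,213),(692,252),(668,385),(420,335)]),
 side=((265,165),[(331,207)],[(332,50),(629,226),(328,424),(37,199)],[(605,70),(750,165)]))
for n,(o,h,sp,tr) in S.items():
    H=ray(n,h[0],.084,o); print(n,"hub",H.round(4))
    P=[ray(n,p,.08,o) for p in sp]; print("mean",np.mean(P,0).round(4))
    for p in P: d=p-H; print(p.round(4),np.hypot(*d).round(4),np.degrees(np.arctan2(*d[::-1])).round(2))
    for q in tr:
        p=ray(n,q,.026,o);d=p-H; print("tr",p.round(4),np.hypot(*d).round(4),np.degrees(np.arctan2(*d[::-1])).round(2))
T=lambda n,uv,z:ray(n,uv,z,S[n][0]).round(4)
print("jug",T('scene',(296,96),.06),T('side',(252,128),.06))
for nm,uv in dict(pot=(384,138),flask=(436,135),or1=(271,195)).items(): print(nm,ray('scene',uv,.05,(0,0),1).round(3))
print("or2/pink",ray('scene',(252,240),.03,(0,0),1).round(3),ray('scene',(265,262),.03,(0,0),1).round(3))
E
```

```text
scene hub [ 0.6245 -0.0527]
mean [ 0.6255 -0.0533]
[ 0.4569 -0.0331] 0.1688 173.31
[0.6444 0.1171] 0.1709 83.33
[ 0.7949 -0.075 ] 0.1718 -7.43
[ 0.6059 -0.2222] 0.1705 -96.26
tr [0.7019 0.0697] 0.1448 57.69
tr [0.8415 0.1651] 0.3075 45.12
tr [0.912  0.0496] 0.3051 19.59
tr [ 0.7717 -0.0401] 0.1477 4.88
side hub [ 0.6234 -0.0594]
mean [ 0.6235 -0.0598]
[0.6434 0.108 ] 0.1686 83.18
[ 0.7923 -0.0797] 0.1701 -6.85
[ 0.6028 -0.2283] 0.1701 -96.97
[ 0.4553 -0.0391] 0.1693 173.1
tr [0.8414 0.1559] 0.3064 44.64
tr [0.91  0.044] 0.3047 19.83
jug [0.5539 0.0454] [0.5876 0.0523]
pot [0.411 0.434]
flask [0.535 0.612]
or1 [ 0.414 -0.124]
or2/pink [ 0.533 -0.281] [ 0.632 -0.304]
```

The hub is at about (0.624, -0.056). The spokes lie at 83, -7, -97 and 173 degrees, and the track at about 32.1 degrees. The jug bay (middle 128 degrees) therefore has to turn about -96 degrees. I'll close the gripper and push the spoke at 173 degrees clockwise, around the robot side. First comes the approach, kept high.

```bash
for i in 1 2 3 4; do python3 -m inch '0 0 0 -0.38 -0.26 0 -1;0 0 0 -0.77 -0.53 0 -1;0 0 0 -0.77 -0.53 0 -1;0 0 0 -0.77 -0.53 0 -1' 20 | tail -3; done
for i in 1 2 3 4 5; do python3 -m inch '0 0 0 -0.29 -0.49 0 -1;0 0 0 -0.574 -0.985 0 -1;0 0 0 -0.574 -0.985 0 -1;0 0 0 -0.574 -0.985 0 -1'|tail -3; done
python3 -m inch '0 0 0.08 0 0 0 -1;0 0 0.16 0 0 0 -1;0 0 0.24 0 0 0 -1;0 0 0.32 0 0 0 -1;0 0 0.4 0 0 0 -1;0 0 0.48 0 0 0 -1;0 0 0.56 0 0 0 -1;0 0 0.64 0 0 0 -1;0 0 0.72 0 0 0 -1;0 0 0.8 0 0 0 -1;0 0 0.847 0 0 0 -1;0 0 0.847 0 0 0 -1'
```

```text
orientation: [-3.141, 0.001, 2.773]
ft_force: [0.1, 0.6, 0.1]
width: 0.782
orientation: [-3.142, 0.0, 2.774]
ft_force: [-0.7, 0.9, 0.5]
width: 0.477
orientation: [3.141, -0.0, 2.775]
ft_force: [-1.5, 0.3, 0.6]
width: 0.173
orientation: [3.141, -0.0, 2.776]
ft_force: [-0.5, 1.1, 0.7]
width: 0.009
orientation: [3.141, 0.0, 2.776]
ft_force: [-0.3, 0.4, -0.7]
width: 0.006
orientation: [3.141, 0.0, 2.776]
ft_force: [-0.0, 0.7, 0.0]
width: 0.002
orientation: [3.141, 0.001, 2.776]
ft_force: [0.0, 0.7, 0.7]
width: 0.004
orientation: [3.141, 0.001, 2.776]
ft_force: [-0.4, 0.8, 0.9]
width: 0.006
orientation: [3.142, 0.0, 2.776]
ft_force: [-0.1, 1.1, -1.2]
width: 0.007
clock: 4.1
position: [0.4763, -0.0841, 0.2224]
orientation: [-3.141, -0.001, 1.451]
ft_force: [-0.4, -0.0, 0.2]
width: 0.009
```

```bash
python3 -m inch '0 0 0 0 -0.09 0.3 -1;0 0 0 0 -0.09 0.73 -1;0 0 0 0 -0.09 0.73 -1;0 0 0 0 -0.09 0.73 -1'|tail -4
python3 -m inch '0 0 0 0 0 0.3 -1;0 0 0 0 0 0.73 -1;0 0 0 0 0 0.73 -1;0 0 0 0 0 0.73 -1'|tail -4
python3 -m inch '0 0 0 0 0 0.3 -1;0 0 0 0 0 0.6 -1;0 0 0 0 0 0.73 -1;0 0 0 0 0 0.73 -1'|tail -4
python3 -m inch '0 0 0 0.06 0 0 -1;0 0 0 0.12 0 0 -1;0 0 0 0.18 0 0 -1;0 0 0 0.24 0 0 -1;0 0 0 0.28 0 0 -1;0 0 0 0.31 0 0 -1;0 0 0 0.31 0 0 -1'
python3 - <<'E'
from bench import manip
import cv2
b=manip.get_image("side")[165:285,265:445,::-1]; b=cv2.resize(b,None,fx=4.4,fy=4.4,interpolation=cv2.INTER_CUBIC); cv2.imwrite("pics/b1.png",b)
E
```

```text
position: [0.4675, -0.0854, 0.1632]
orientation: [-3.138, 0.0, 1.452]
ft_force: [0.5, 0.1, 0.6]
width: 0.005
position: [0.4685, -0.0869, 0.1064]
orientation: [-3.14, 0.0, 1.449]
ft_force: [0.5, -0.4, 0.3]
width: 0.007
position: [0.4683, -0.0873, 0.0474]
orientation: [-3.14, 0.0, 1.448]
ft_force: [-0.1, 0.7, 0.1]
width: 0.005
clock: 5.68
position: [0.4718, -0.0623, 0.0476]
orientation: [3.141, -0.0, 1.448]
ft_force: [0.1, -0.3, 0.1]
width: 0.008
```

View pics/b1.png

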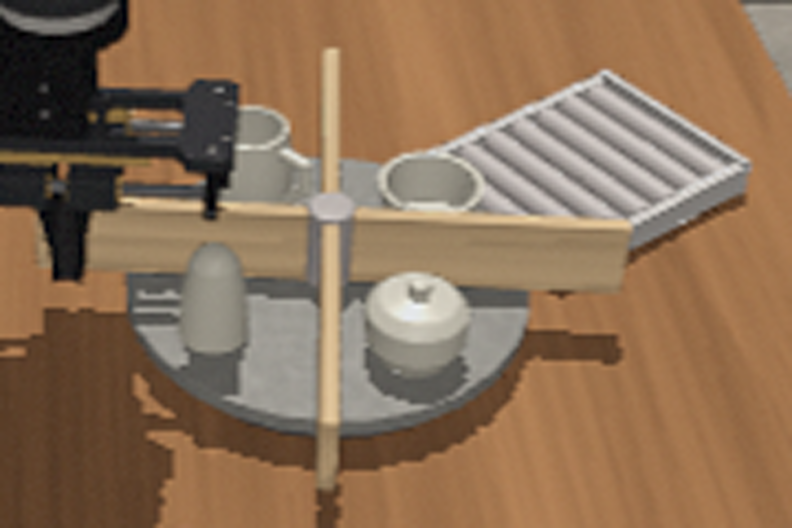

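The closed fingertip sits at (67,275), just in front of the left spoke and outside the disc edge. I'll raise it about 9 mm for more clearance under the gripper body, then push slowly around the arc.

```bash
python3 -m inch '0 0 0 0 0 -0.06 -1;0 0 0 0.03 0 -0.11 -1;0 0 0 0.06 0 -0.11 -1;0 0 0 0.06 0 -0.11 -1'
python3 -m inch '0 0 0.022 0.066 -0.005 0 -1;0 0 0.044 0.131 -0.008 0 -1;0 0 0.067 0.197 -0.008 0 -1;0 0 0.089 0.263 -0.007 0 -1;0 0 0.111 0.328 -0.002 0 -1;0 0 0.133 0.394 0.003 0 -1;0 0 0.156 0.459 0.012 0 -1;0 0 0.178 0.524 0.023 0 -1;0 0 0.2 0.588 0.036 0 -1;0 0 0.222 0.652 0.051 0 -1;0 0 0.244 0.715 0.069 0 -1;0 0 0.267 0.778 0.089 0 -1'
python3 -m inch '0 0 0.022 0.066 -0.005 0 -1;0 0 0.044 0.131 -0.008 0 -1;0 0 0.067 0.197 -0.008 0 -1;0 0 0.089 0.263 -0.007 0 -1;0 0 0.111 0.328 -0.002 0 -1;0 0 0.133 0.394 0.003 0 -1;0 0 0.156 0.459 0.012 0 -1;0 0 0.178 0.524 0.023 0 -1;0 0 0.2 0.588 0.036 0 -1;0 0 0.222 0.652 0.051 0 -1;0 0 0.244 0.715 0.069 0 -1;0 0 0.267 0.778 0.089 0 -1'
python3 - <<'E'
from bench import manip
import cv2
b=manip.get_image("side")[135:285,235:445,::-1]; b=cv2.resize(b,None,fx=3.6,fy=3.6,interpolation=cv2.INTER_CUBIC); cv2.imwrite("pics/b2.png",b)
E
```

```text
clock: 6.07
position: [0.4726, -0.0578, 0.0566]
orientation: [3.141, -0.001, 1.448]
ft_force: [0.3, 0.7, -0.1]
width: 0.005
clock: 7.07
position: [0.4853, 0.0021, 0.0555]
orientation: [-3.139, 0.002, 1.026]
ft_force: [-2.9, -1.5, 0.1]
width: 0.004
clock: 8.07
position: [0.5233, 0.0523, 0.0553]
orientation: [-3.14, 0.003, 0.607]
ft_force: [-3.7, -0.4, 0.9]
width: 0.008
```

View pics/b2.png

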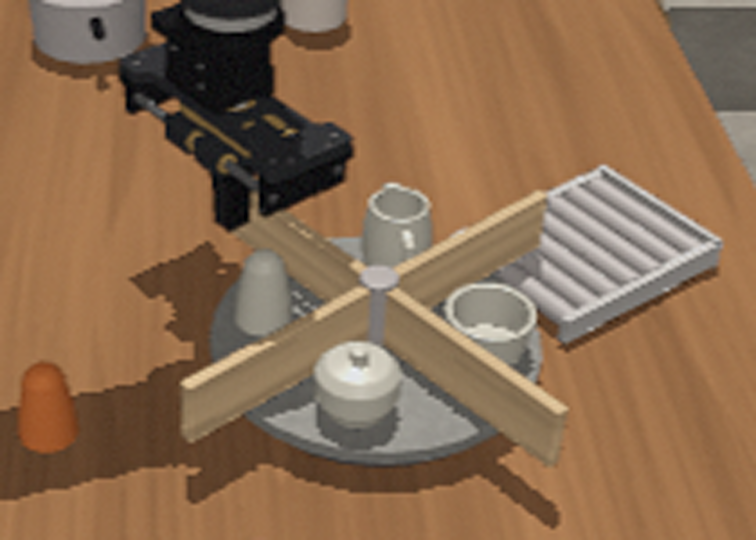

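The carousel is turning as planned, with the finger behind the upper-left spoke and the crockery steady. I'll push another 24 degrees, then about 16 more, and measure.

```bash

python3 -m inch '0 0 0.022 0.066 -0.005 0 -1;0 0 0.044 0.131 -0.008 0 -1;0 0 0.067 0.197 -0.008 0 -1;0 0 0.089 0.263 -0.007 0 -1;0 0 0.111 0.328 -0.002 0 -1;0 0 0.133 0.394 0.003 0 -1;0 0 0.156 0.459 0.012 0 -1;0 0 0.178 0.524 0.023 0 -1;0 0 0.2 0.588 0.036 0 -1;0 0 0.222 0.652 0.051 0 -1;0 0 0.244 0.715 0.069 0 -1;0 0 0.267 0.778 0.089 0 -1'
python3 -m inch '0 0 0.022 0.066 -0.005 0 -1;0 0 0.044 0.131 -0.008 0 -1;0 0 0.067 0.197 -0.008 0 -1;0 0 0.089 0.263 -0.007 0 -1;0 0 0.111 0.328 -0.002 0 -1;0 0 0.133 0.394 0.003 0 -1;0 0 0.156 0.459 0.012 0 -1;0 0 0.178 0.524 0.023 0 -1;0 0 0.178 0.524 0.023 0 -1'
python3 - <<'E'
from bench import manip
import cv2
b=manip.get_image("side")[155:285,255:445,::-1]; b=cv2.resize(b,None,fx=4,fy=4,interpolation=cv2.INTER_CUBIC); cv2.imwrite("pics/b3.png",b)
E
```

```text
clock: 9.12
position: [0.5789, 0.0826, 0.0555]
orientation: [-3.14, 0.003, 0.189]
ft_force: [-1.8, 1.4, 0.5]
width: 0.005
clock: 9.87
position: [0.6219, 0.0886, 0.0558]
orientation: [-3.142, 0.0, -0.09]
ft_force: [-0.4, -0.1, 0.4]
width: 0.004
```

View pics/b3.png

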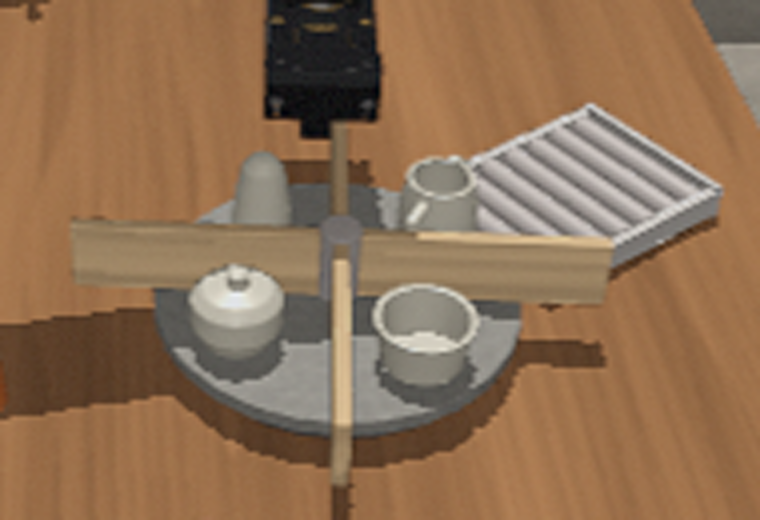

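```bash
python3 - <<'E'
from h import *
o=(255,155);H=ray("side",(341,229),.084,o,4);print(H)
P=[ray("side",p,.08,o,4) for p in [(611,241),(75,222),(342,424)]]
for p in P: d=p-H; print(p.round(4),np.hypot(*d).round(4),np.degrees(np.arctan2(*d[::-1])).round(2))
d=P[0]-P[1];print(np.degrees(np.arctan2(*d[::-1])))
E
```

```text
[ 0.62340372 -0.06026808]
[ 0.7929 -0.0753] 0.1702 -5.07
[ 0.4563 -0.0403] 0.1683 173.18
[ 0.605  -0.2273] 0.168 -96.28
-5.942021982956117
```

The spokes are now at about -6.1 degrees and the target is -12.9, so I'll push about 7 degrees more.

```bash

python3 -m inch '0 0 0.011 0.033 -0.002 0 -1;0 0 0.022 0.066 -0.005 0 -1;0 0 0.033 0.099 -0.006 0 -1;0 0 0.044 0.131 -0.008 0 -1;0 0 0.056 0.164 -0.008 0 -1;0 0 0.067 0.197 -0.008 0 -1;0 0 0.078 0.230 -0.007 0 -1;0 0 0.078 0.230 -0.007 0 -1'
python3 -m inch '0 0 0 -0.15 0 0 -1;0 0 0 -0.3 0 0 -1;0 0 0 -0.4 0 0 -1;0 0 0 -0.4 0 0 -1'
python3 -m inch '0 0 0 0 0 -0.4 -1;0 0 0 0 0 -0.8 -1;0 0 0 0 -0.4 -1 -1;0 0 0 0 -0.7 -1 -1;0 0 0 0 -1 -1 -1;0 0 0 0 -1 -1 -1'
python3 - <<'E'
from bench import manip
import cv2
b=manip.get_image("side")[155:285,255:445,::-1]; b=cv2.resize(b,None,fx=4,fy=4,interpolation=cv2.INTER_CUBIC); cv2.imwrite("pics/b4.png",b)
E
```

```text
clock: 10.58
position: [0.6409, 0.0866, 0.0562]
orientation: [3.141, -0.001, -0.214]
ft_force: [-1.5, 0.4, -0.6]
width: 0.004
clock: 10.92
position: [0.6083, 0.094, 0.0565]
orientation: [-3.141, -0.0, -0.212]
ft_force: [0.5, -0.4, -0.8]
width: 0.007
clock: 11.42
position: [0.627, 0.1794, 0.1369]
orientation: [-3.137, -0.002, -0.205]
ft_force: [-0.8, 1.0, 0.8]
width: 0.004
```

View pics/b4.png

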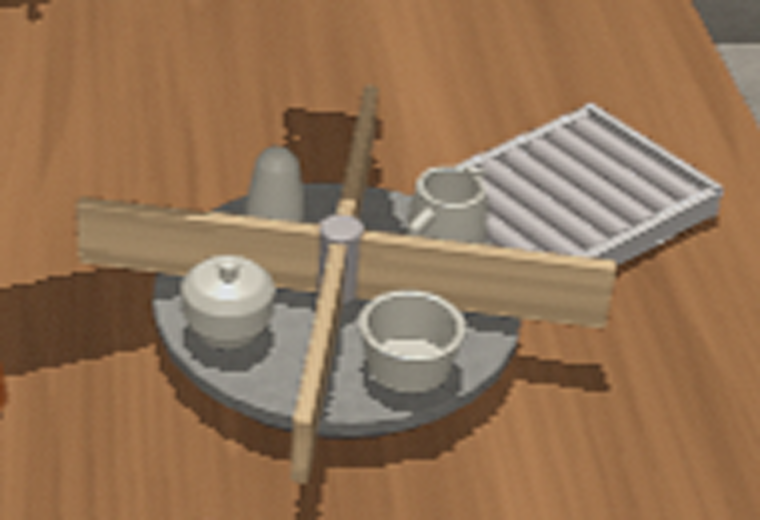

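```bash
python3 - <<'E'
from h import *
o=(255,155)
a=lambda p,q:np.degrees(np.arctan2(*(np.array(p)-q)[::-1])).round(2)
R=lambda p,z=.08:ray("side",p,z,o,4)
print("lr",a(R((615,264)),R((81,203))),"fn",a(R((371,91)),R((304,418))))
H=R((342,229),.084);print(H)
t=[R(p,.026) for p in [(590,104),(720,187),(614,246)]]
print("track end dir+90",a(t[1],t[0])+90,"side edge",a(t[1],t[2]),"mid",a((t[0]+t[1])/2,H))
b=(manip.get_image("scene")[170:270,270:440,::-1]);import cv2
cv2.imwrite("pics/a5.png",cv2.resize(b,None,fx=4.4,fy=4.4,interpolation=cv2.INTER_CUBIC))
E
```

```text
lr -13.17 fn 76.23
[ 0.6240333  -0.06029753]
track end dir+90 32.42 side edge 34.12 mid 32.74
```

View pics/a5.png

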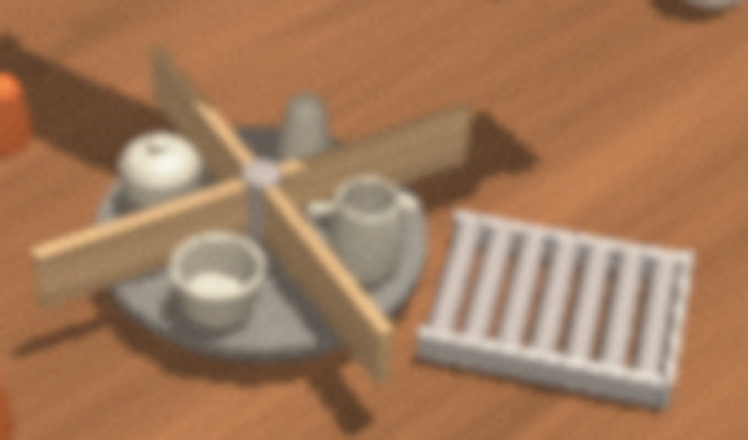

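The scene view shows the jug at (368,230) facing the track, and the spokes measure about -13.4 degrees. The bay therefore faces 31.6 degrees against 32.3 for the track. I'll check the jug position and that nothing is moving, then hand in.

```bash
python3 -m inch '0 0 0 0 0 -0.2 -1;0 0 0 0 0 -0.4 -1;0 0 0 0 0 -0.4 -1;0 0 0 0 0 -0.4 -1;0 0 0 0 0 -0.4 -1;0 0 0 0 0 -0.4 -1'
python3 - <<'E'
from h import *
import cv2
C=np.array([.624,-.057]);t=np.radians(32.3);tb=C+.082*np.array([np.cos(t),np.sin(t)])
for n,uv,o,s in [("scene",(370,196),(270,170),4.4),("side",(451,187),(255,155),4)]:
    p=ray(n,uv,.06,o,s);print(p,tb,np.hypot(*(p-tb)))
i=manip.get_image("side")[155:285,255:445,::-1]
old=cv2.resize(cv2.imread("pics/b4.png"),(190,130),interpolation=cv2.INTER_AREA)
print(np.abs(i.astype(int)-old)[60:].mean(),manip.sense()["ft_force"])
manip.close_job()
E
```

```text
clock: 12.02
position: [0.6253, 0.171, 0.1671]
orientation: [3.141, 0.001, -0.214]
ft_force: [0.3, -0.6, 0.1]
width: 0.002
[0.6736449  0.00646895] [ 0.69331147 -0.01318311] 0.02780246672414966
[0.70753818 0.01162516] [ 0.69331147 -0.01318311] 0.028598067238271966
2.387092731829574 [-0.53590318 -0.12008208 -0.33970673]
the job is handed in; nothing more can be done
```

I turned the carousel about 96° clockwise by pushing one spoke with the closed fingertip, then backed off, lifted clear and handed the job in at about 12 s. The hand-in gave no verdict.

**Last checks:**
- **Angle:** the spokes measured -13.2° and 76.2°, so the jug bay faces about 31.6°. The track measured about 32.3° (single estimates ran 31.3–34.4°). That is about 1° off, with 7° allowed.
- **Jug:** it measured about 28 mm from the track-bay point in both views, with 45 mm allowed. The two views disagree by about 34 mm, mostly in x, and disagreed the same way before any push. They would put the jug at about (0.69, 0.01) on average, so the true distance is uncertain.
- **Crockery and table:** all four pieces looked upright in their bays. The pot, bowl, mug and flask were well away from the arm's path, but I did not measure them again.
- **At rest:** I compared pictures about 0.6 s apart and found only a small difference (mean 2.4 grey levels), probably from resampling and the gripper's moving shadow. I took that as the carousel being still.
- **Force:** the readings taken while pushing were under 4 N, and close to zero once the arm was clear.

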